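# Seat the photo turntable's platter on its drive pin

### The job

The ivory platter of the photo turntable is riding high because the slot in its rim is not over the brass drive pin. With a fingertip against its scalloped edge turn the platter, either way round, until the slot lies over the pin, then press it down in the middle until it is fully home. Do not force it or lift it off its spindle, and leave the porcelain and tools around it where they stand.

Things in the scene. Friction and masses are not known exactly. Their poses are not given: they have to be found in the camera images.
- platter: Ivory turntable platter: level disc, 12 mm thick, rim radius 85 mm, scalloped edge, black dot at the middle of its top. Origin: centre of its UNDERSIDE, on the spindle axis (top face 12 mm above). z up; its x axis points from the spindle out along the slot and turns with it. It turns without end either way with little friction (under 0.1 N m) and stays where it is left
- slot (a point): Point in the platter's slot, 82.5 mm from the spindle axis, level with its top face. The slot is a radial notch open at the rim, 13.5 mm wide, from radius 64 mm outwards, cut through; a short red paint mark lies inboard of it. Its x axis points outwards. With the slot over the pin this point and pin lie on one vertical line
- scallop (a point): Point in one of the six finger scallops in the platter's rim, on its middle line, 80 mm from the spindle axis, level with the top face. This scallop is centred 30 degrees anticlockwise (seen from above) from the slot, the others every 60 degrees on. Each is an open bay cut through, 36 to 40 mm wide, its floor at radius 74 mm (11 mm deep), with steep end walls that a fingertip can push against
- pin (a point): Top of the brass drive pin, 82.5 mm from the spindle axis: a 10 mm wide bar with a round top lying radially on the black drive ring (208 mm across) from radius 67 to 98 mm, so its outer 13 mm show beyond the platter's rim. It stands 8 mm above the ring. Its x axis points outwards. Ring and pin are locked by the motor's gearing and do not move
- hub (a joint): How far the platter is pressed down its spindle: 0 m riding high as found, 0.008 m fully home on its stop, negative when lifted. A snug fit: going down takes 4 to 10 N of push and it stays where it is left. It goes home only with the slot over the pin, else it stops on the pin after 1 to 2 mm; the pin's round top centres the last 3 mm of sideways error as it is pressed
- housing: Fixed grey square turntable housing, 230 x 230 mm, 34 mm high; origin at the centre of its underside on the table, on the spindle axis. Above the table: drive ring's top 42 mm, pin's top 50 mm, underside of the riding-high platter 51 mm, its top face 63 mm (55 mm when home). A speed knob 8 mm high and a power rocker stand on its two corners nearest the robot
- bowl: loose blue porcelain bowl, 110 mm across, 50 mm high; origin at the centre of its underside. A bystander: leave it where it stands
- vase: loose white and blue vase, 82 mm across, 138 mm high; origin at the centre of its underside. A bystander: leave it where it stands
- goblet: loose glass goblet, 68 mm across, 145 mm high; origin at the centre of its underside. A bystander: leave it where it stands
- jar: loose pale green lidded jar, 70 mm across, 80 mm high; origin at the centre of its underside. A bystander: leave it where it stands
- stand: loose dark wooden vase stand, a disc 76 mm across, 22 mm high; origin at the centre of its underside. A bystander: leave it where it stands
- blower: loose dark rubber lens blower, 58 mm across, 100 mm high; origin at the centre of its underside. A bystander: leave it where it stands
- ruler: loose wooden ruler lying flat, 260 x 30 x 5 mm, its length along its own x; origin at the centre of its underside. A bystander: leave it where it stands

How it is judged:
By the outcome, as a careful person would: the job done as asked, in the order asked, and still so for the second after the job is handed in, with the robot touching nothing.
It also fails if it takes over 54 s, if anything falls off the work surface, if the arm or the gripper's body presses on something with over 40 N, if the wrist force passes 120 N, or if a joint passes its speed limit or range.

### The arm

A 6-joint arm with a two-finger parallel gripper is mounted at the origin on the work surface. World frame = base frame: x ahead of the robot, y to its left, z up, the work surface at z = 0. Lengths are in m, angles in rad, forces in N, time in s.
With the tool pointing down it reaches from about 0.35 to 0.85 m from the base axis. Payload 8.1 kg.
Tool frame: the origin (TCP) lies between the finger pads; the fingertips stand 11 mm ahead of it and the grasp point (between the pads) lies 8 mm behind it; z points along the fingers, y is the direction in which the jaws open and shut (so a half turn about z gives the same grasp; the last joint's range is limited). The gripper opens to 85 mm and grips with 20 to 120 N. Pads are 22 mm wide; open, the fingers measure 114 mm over their backs; the gripper's body (76 mm by 85 mm) begins 54 mm behind the grasp point. The pads swing forward as they close: fully open they stand 13 mm farther back than shut.
Start: joints at [1.098, 0.13, 1.488, -0, 1.523, -0.085], TCP at [0.227, 0.555, 0.242] pointing down, gripper open.
Joint ranges: [-2.96, 2.96], [-0.89, 2.26], [0.02, 2.5], [-1.34, 4.48], [0, 2.73], [-2.66, 2.66]. Speed limits (rad/s): [2.39, 2.39, 2.79, 3.14, 3.14, 3.14].

### API

Orientations are given as a 3x3 rotation matrix whose columns are the frame's x, y, z axes.
In Python, from cell import * gives the robot as it stands.
- The arm moves only by the shell command python3 -m creep 'ROWS'. ROWS is a JSON object of lists of equal length, an entry for each row: "linear": the shift along the tool's x, y, z in cm, a list of three; "turn": the turn, a rotation vector about the tool's x, y, z in degrees, a list of three; "jaw": the closure, from -1 (fully open) to 1 (shut), so that 0 is half open. A call has 1 to 5 rows; each row shifts and turns the pose as measured when the row begins, along the tool's axes as they then stand; what a row does not reach is not made up. A row lasts 1/8 s, in which the tool goes at most 62.5 mm and 10.7 degrees, less where a joint would pass 70% of its speed; a pose out of reach is approached as far as the arm can. A call with a gripper value outside its range is refused whole. The fingers move at their own pace and stop on an object; the grip force is fixed at half the most. Time passes only in rows, so rows that do not move let the fingers close. It gives the time, the measured TCP pose, the force and the opening at its end, in the units of the state.
- state(): the state, without advancing time (a new reading comes with each control period).
- camera(name): name is "scene" or "side" or "wrist"; returns a dict with "color" (420x560x3 uint8, blue, green, red), "depth" (420x560 float32, m along the optical axis (not along the pixel's ray), 0 where there is no reading), "fx", "fy", "cx", "cy" (pixels), "distortion" ([k1, k2, p1, p2, k3] as OpenCV has them; the pictures are not rectified), "rvec" (rotation vector, rad) and "tvec" (3), from world to camera coordinates, as OpenCV has them. Camera axes: x right, y down, z forward; pixel columns grow to the right and rows downward; lengths in m; the calibration is good to about 2 mm. A picture is of the moment at which its call begins.
- finish_job(): hands the job in, once; it reports no verdict.
The state is a dict: "time": time; "joint_positions": joint angles; "qvel": joint speeds; "joint_efforts": joint torques, N m; "eef_pos": TCP position; "tcp_rot": TCP orientation; "force": force on the tool from outside, world axes, zero at the start; "moment": the same for the moment, N m; "finger_gap": finger opening in m.
Only numpy, scipy, OpenCV 4.12 (cv2) and the standard library are available. Lean on these libraries where they do the work, as an engineer would, in place of code of your own. Each camera call takes 0.05 s, during which the arm holds its last target.

## Working session

There is one attempt and no reset: what is moved stays moved. The work goes in short steps, Python scripts to look and compute and a shell command to move; the robot and the scene stay as the last step left them, time stands still between calls to the robot, and variables do not carry over. Pictures are saved under pics/ and viewed, and the job is handed in when it is done.

```bash
ls; mkdir -p pics; cat > h.py <<'E'
from cell import *
import numpy as np, cv2
def K(c): return np.array([[c['fx'],0,c['cx']],[0,c['fy'],c['cy']],[0,0,1.]])
def proj(c,P):
    return cv2.projectPoints(np.array(P,float).reshape(-1,1,3),c['rvec'],c['tvec'],K(c),np.array(c['distortion']))[0].reshape(-1,2)
def toplane(c,uv,z):
    n=cv2.undistortPoints(np.array(uv,float).reshape(-1,1,2),K(c),np.array(c['distortion'])).reshape(-1,2)
    R=cv2.Rodrigues(np.array(c['rvec'],float))[0];t=np.array(c['tvec']).ravel()
    o=-R.T@t; d=np.c_[n,np.ones(len(n))]@R
    s=(z-o[2])/d[:,2]; return o+d*s[:,None]
def cloud(c):
    h,w=c['depth'].shape; uv=np.stack(np.meshgrid(np.arange(w),np.arange(h)),-1).reshape(-1,1,2).astype(float)
    n=cv2.undistortPoints(uv,K(c),np.array(c['distortion'])).reshape(-1,2)
    d=c['depth'].ravel(); p=np.c_[n*d[:,None],d]
    R=cv2.Rodrigues(np.array(c['rvec'],float))[0];t=np.array(c['tvec']).ravel()
    return ((p-t)@R).reshape(h,w,3)
E
python3 - <<'E'
from h import *
import pickle
for n in ['scene','side','wrist']:
    c=camera(n); pickle.dump(c,open(n+'0.pkl','wb')); cv2.imwrite(f'pics/{n}0.png',c['color'])
s=state(); print(s)
E
```

```text
pics
{'time': 0.15, 'joint_positions': array([ 1.09762385e+00,  1.31005535e-01,  1.48904048e+00, -1.24953437e-05,
        1.52300487e+00, -8.53933413e-02]), 'qvel': array([ 0.00174556, -0.00453934, -0.00295516,  0.00092535,  0.00098725,
        0.00140778]), 'joint_efforts': array([ 4.61833370e-04, -5.70063221e+01, -5.01157343e+01, -2.45382071e-04,
        9.49939596e-03,  4.74607532e-05]), 'eef_pos': array([0.22667045, 0.55508921, 0.2414685 ]), 'tcp_rot': array([[-9.25751316e-01,  3.78132350e-01, -6.53421925e-04],
       [ 3.78132898e-01,  9.25750405e-01, -1.30369392e-03],
       [ 1.11936768e-04, -1.45397668e-03, -9.99998937e-01]]), 'force': array([ 0.41460956, -0.77147507,  0.74816239]), 'moment': array([-0.03464658, -0.02586595, -0.0188701 ]), 'finger_gap': 0.08522549530517776}
```

View pics/scene0.png

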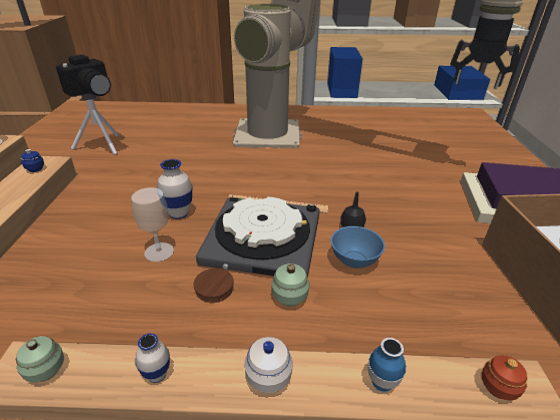

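View pics/side0.png

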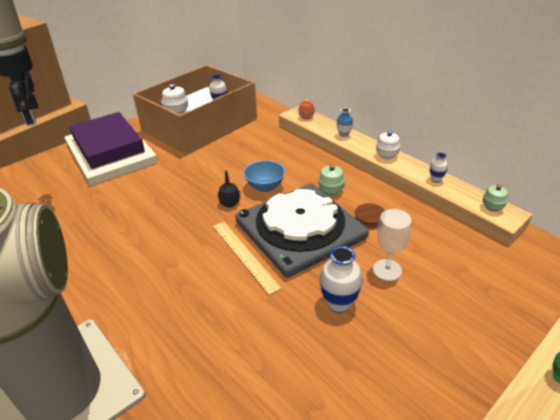

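View pics/wrist0.png

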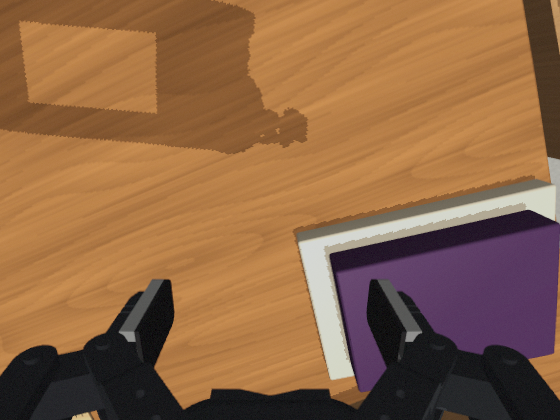

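The turntable sits at about (263,225) in the scene picture and (300,220) in the side one. Next I rectify the platter plane and zoom in.

```bash
cat > td.py <<'E'
from h import *
import pickle
def topdown(c,ctr,z,half=0.13,N=560):
    g=np.linspace(-half,half,N); 
    # image up=+x world, left=+y
    X,Y=np.meshgrid(ctr[0]-g,ctr[1]-g,indexing='ij')
    P=np.stack([X,Y,np.full_like(X,z)],-1).reshape(-1,3)
    m=proj(c,P).reshape(N,N,2).astype(np.float32)
    return cv2.remap(c['color'],m[...,0],m[...,1],cv2.INTER_CUBIC)
E
python3 - <<'E'
from td import *
for n in ['scene','side']:
    c=pickle.load(open(n+'0.pkl','rb'))
    uv={'scene':(263,218),'side':(300,214)}[n]
    print(n,toplane(c,[uv],0.063), c['fx'])
    P=cloud(c); m=(abs(P[...,2]-0.063)<0.004)&(np.hypot(P[...,0]-toplane(c,[uv],.063)[0,0],P[...,1]-toplane(c,[uv],.063)[0,1])<.11)&(c['color'].min(2)>130)
    q=P[m]; print(len(q),np.median(q,0),q.min(0),q.max(0))
    hull=cv2.convexHull(q[:,:2].astype(np.float32)); print(cv2.minEnclosingCircle(hull))
    R=cv2.Rodrigues(np.array(c['rvec'],float))[0];print('cam',-R.T@np.array(c['tvec']).ravel())
    t=cv2.resize(c['color'][170:290,190:400] if n=='scene' else c['color'][160:300,210:390],None,fx=4 if n=='side' else 3.8,fy=4 if n=='side' else 3.8,interpolation=cv2.INTER_CUBIC)
    cv2.imwrite(f'pics/{n}zoom.png',t)
E
```

```text
scene [[0.59419556 0.02235178 0.063     ]] 389.9342224252763
2580 [0.5972204  0.02130997 0.06209998] [ 0.5068424  -0.06496826  0.05900319] [0.67385737 0.10401505 0.06467479]
((0.5904648303985596, 0.019374065101146698), 0.08614758402109146)
cam [1.27078945 0.06708124 0.55290335]
side [[0.58114708 0.00843516 0.063     ]] 463.30791252117564
2401 [0.58388129 0.01278202 0.06174519] [ 0.50372964 -0.06769259  0.0590052 ] [0.67268096 0.1014217  0.06591662]
((0.5895010232925415, 0.01601654663681984), 0.08613325655460358)
cam [ 0.02303416 -0.58186084  0.72744722]
```

```bash
python3 - <<'E'
from td import *
a=[]
for n in ['scene','side']:
    c=pickle.load(open(n+'0.pkl','rb'))
    a.append(cv2.resize(topdown(c,(0.59,0.018),0.063),(390,390)))
cv2.imwrite('pics/td0.png',np.hstack(a))
E
```

```text
(no output)
```

View pics/scenezoom.png

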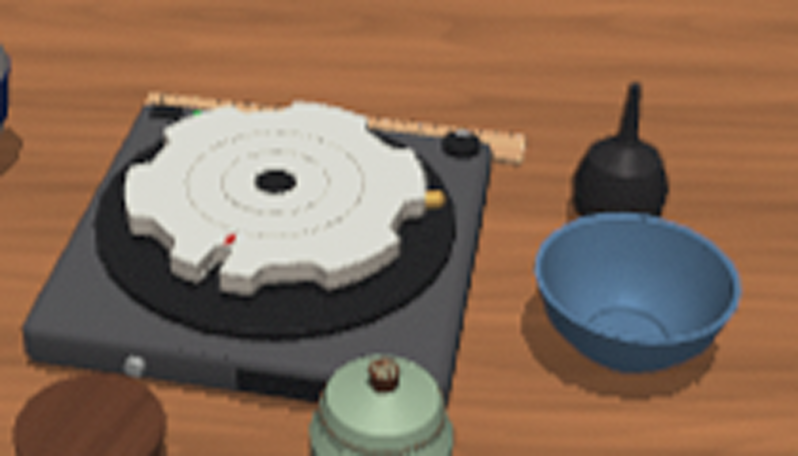

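View pics/sidezoom.png

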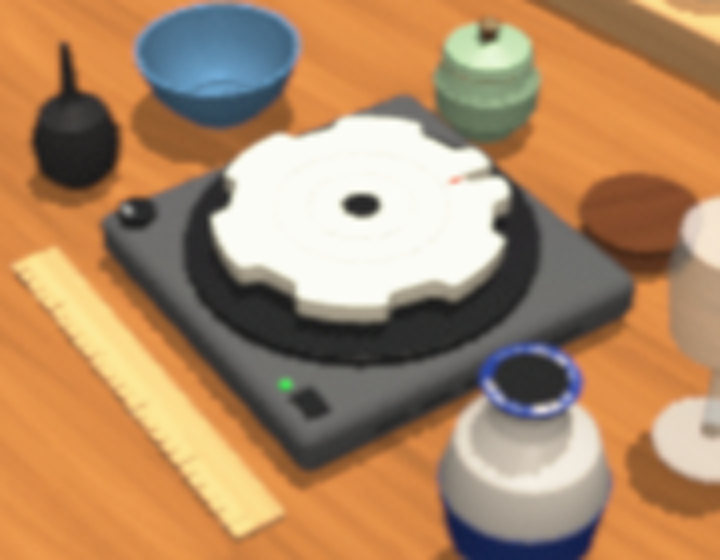

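View pics/td0.png

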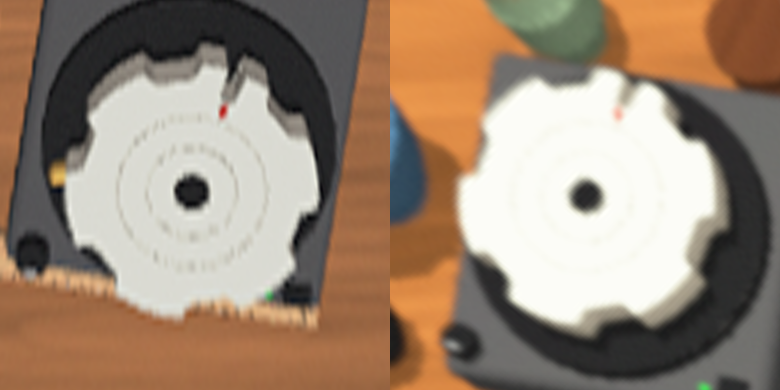

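```bash
cat > meas.py <<'E'
from td import *
def cents(c,roi,f):
    x0,y0,x1,y1=roi; im=c['color'][y0:y1,x0:x1].astype(float)
    w=f(im[...,0],im[...,1],im[...,2]); yy,xx=np.mgrid[y0:y1,x0:x1]
    return np.array([(w*xx).sum(),(w*yy).sum()])/w.sum(), w
E
python3 - <<'E'
from meas import *
O={}
for n in ['scene','side']:
    c=pickle.load(open(n+'0.pkl','rb'))
    roi=(255,212,272,225) if n=='scene' else (292,205,309,219)
    d,_=cents(c,roi,lambda b,g,r: np.clip(180-(b+g+r)/3,0,None))
    roi=(246,229,255,237) if n=='scene' else (320,200,331,209)
    m,_=cents(c,roi,lambda b,g,r: np.clip(r-(g+b)/2-40,0,None))
    D=toplane(c,[d],.063)[0]; M=toplane(c,[m],.063)[0]
    print(n,d,m,D,M,np.degrees(np.arctan2(*(M-D)[[1,0]])),np.hypot(*(M-D)[:2]))
    O[n]=D
    if n=='scene':
        roi=(298,216,310,226)
        p,w=cents(c,roi,lambda b,g,r: np.clip(r-b-30,0,None)); print(p)
        ys,xs=np.nonzero(w>20); print(list(zip(xs+298,ys+216)))
        for z in (.048,.05):
            Pp=toplane(c,[p],z)[0]; print(Pp,np.degrees(np.arctan2(*(Pp-D)[[1,0]])),np.hypot(*(Pp-D)[:2]))
            for z in (0.046,.05): print(toplane(c,np.array([p]),z))
    # projected hypotheses
c=pickle.load(open('scene0.pkl','rb'))
D=(O['scene']+O['side'])/2
im=cv2.resize(c['color'][205:235,285:325],None,fx=16,fy=16,interpolation=cv2.INTER_NEAREST)
for a,col in ((84,(255,0,0)),(88,(0,255,0)),(92,(0,0,255))):
    t=np.radians(a)
    for r in np.arange(.085,.0985,.003):
        u=proj(c,[O['scene'][0]+r*np.cos(t),O['scene'][1]+r*np.sin(t),.05])[0]
        cv2.circle(im,tuple(((u-[285,205]+.5)*16).astype(int)),3,col,-1)
cv2.imwrite('pics/pinz.png',im)
# other objects heights
P=cloud(c)
for n,uv in dict(bowl=(357,240),vase=(174,168),goblet=(150,200),jar=(290,272),stand=(213,282),blower=(353,212)).items(): print(n,P[uv[1],uv[0]].round(3))
E
```

```text
scene [262.01285499 217.33290787] [250.12204234 232.49564134] [0.59184991 0.02008752 0.063     ] [ 0.64572485 -0.00085011  0.063     ] -21.237816312302762 0.05780045640273535
[303.7864215  221.62376238]
[(np.int64(302), np.int64(220)), (np.int64(303), np.int64(220)), (np.int64(304), np.int64(220)), (np.int64(305), np.int64(220)), (np.int64(302), np.int64(221)), (np.int64(303), np.int64(221)), (np.int64(304), np.int64(221)), (np.int64(305), np.int64(221)), (np.int64(306), np.int64(221)), (np.int64(302), np.int64(222)), (np.int64(303), np.int64(222)), (np.int64(304), np.int64(222)), (np.int64(305), np.int64(222)), (np.int64(306), np.int64(222)), (np.int64(302), np.int64(223)), (np.int64(303), np.int64(223)), (np.int64(304), np.int64(223)), (np.int64(305), np.int64(223)), (np.int64(306), np.int64(223)), (np.int64(303), np.int64(224))]
[0.58286094 0.1107373  0.048     ] 95.66302372821949 0.09109436774609436
[[0.58013595 0.11091022 0.046     ]]
[[0.58558593 0.11056437 0.05      ]]
[0.58558593 0.11056437 0.05      ] 93.9604362164321 0.09069342729852653
[[0.58013595 0.11091022 0.046     ]]
[[0.58558593 0.11056437 0.05      ]]
side [299.9245325  210.78495102] [323.40828402 204.59763314] [0.58901918 0.01695739 0.063     ] [ 0.64407496 -0.00423123  0.063     ] -21.049587900384896 0.05899234252689764
bowl [0.609 0.226 0.022]
vase [ 0.513 -0.18   0.135]
goblet [ 0.657 -0.189  0.144]
jar [0.766 0.08  0.072]
stand [ 0.745 -0.064  0.02 ]
blower [0.55  0.221 0.054]
```

View pics/pinz.png

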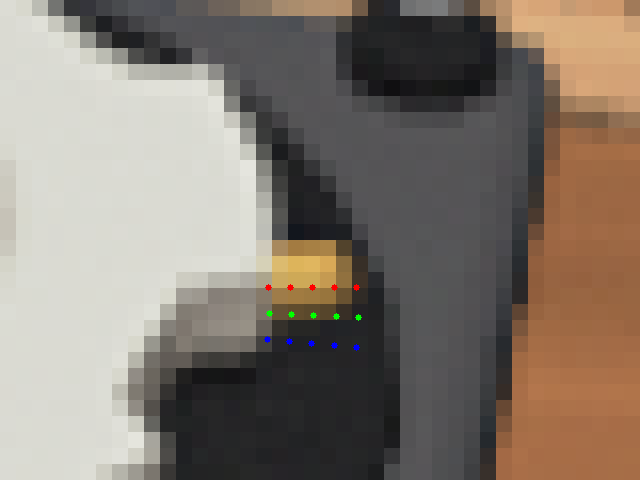

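```bash
cat > plan.py <<'E'
import sys
from h import *
from scipy.spatial.transform import Rotation as Ro
def Rdown(yawy):
    a=np.radians(yawy); y=np.array([np.cos(a),np.sin(a),0]); z=np.array([0,0,-1.]); return np.c_[np.cross(y,z),y,z]
def plan(p,yawy,n):
    s=state(); R0=Ro.from_matrix(s['tcp_rot']); p0=s['eef_pos']; R1=Ro.from_matrix(Rdown(yawy))
    rv=(R0.inv()*R1).as_rotvec()
    for k in range(n):
        Rk=R0*Ro.from_rotvec(rv*k/n); 
        print((Rk.inv().apply((np.array(p)-p0)/n)*100).round(2).tolist(), np.degrees(rv/n).round(2).tolist())
if __name__=='__main__':
    a=list(map(float,sys.argv[1:])); plan(a[:3],a[3],int(a[4]))
    s=state(); print(s['time'],s['eef_pos'].round(4),np.degrees(np.arctan2(s['tcp_rot'][1,1],s['tcp_rot'][0,1])).round(2),s['force'].round(1))
E
python3 - <<'E'
from h import *; import pickle
c=pickle.load(open('wrist0.pkl','rb')); s=state()
R=cv2.Rodrigues(np.array(c['rvec'],float))[0]; o=-R.T@np.array(c['tvec']).ravel()
print(s['tcp_rot'].T@(o-s['eef_pos']), s['tcp_rot'].T@R.T, c['fx'])
E
python3 plan.py 0.59 0.018 0.26 -51 15
```

```text
[ 8.25198959e-02 -7.04377554e-05 -1.30545996e-01] [[-3.91638348e-04 -9.46660089e-01 -3.22233646e-01]
 [ 9.99999907e-01 -3.12060606e-04 -2.98612486e-04]
 [ 1.82128096e-04 -3.22233733e-01  9.46660123e-01]] 342.58064894104496
[-3.6, -2.4, -0.12] [-0.0, 0.01, 7.92]
[-3.89, -1.88, -0.12] [-0.0, 0.01, 7.92]
[-4.11, -1.33, -0.12] [-0.0, 0.01, 7.92]
[-4.26, -0.75, -0.12] [-0.0, 0.01, 7.92]
[-4.32, -0.15, -0.12] [-0.0, 0.01, 7.92]
[-4.3, 0.44, -0.12] [-0.0, 0.01, 7.92]
[-4.2, 1.03, -0.12] [-0.0, 0.01, 7.92]
[-4.02, 1.6, -0.12] [-0.0, 0.01, 7.92]
[-3.76, 2.14, -0.12] [-0.0, 0.01, 7.92]
[-3.43, 2.64, -0.12] [-0.0, 0.01, 7.92]
[-3.03, 3.08, -0.12] [-0.0, 0.01, 7.92]
[-2.58, 3.47, -0.12] [-0.0, 0.01, 7.92]
[-2.07, 3.79, -0.12] [-0.0, 0.01, 7.92]
[-1.53, 4.04, -0.12] [-0.0, 0.01, 7.92]
[-0.96, 4.21, -0.12] [-0.0, 0.01, 7.92]
0.15 [0.2267 0.5551 0.2415] 67.78 [ 0.4 -0.8  0.7]
```

```bash
python3 -m creep '{"linear":[[-3.6,-2.4,-0.1],[-3.9,-1.9,-0.1],[-4.1,-1.3,-0.1],[-4.3,-0.8,-0.1],[-4.3,-0.2,-0.1]],"turn":[[0,0,8],[0,0,8],[0,0,8],[0,0,8],[0,0,8]],"jaw":[1,1,1,1,1]}'
python3 plan.py 0.59 0.018 0.26 -51 10
```

```text
time: 0.78
eef_pos: [0.3462, 0.3705, 0.2443]
tcp_rot: [[-0.452, 0.892, -0.003], [0.892, 0.452, -0.004], [-0.002, -0.004, -1.0]]
force: [1.0, -0.0, 0.9]
finger_gap: 0.0001
[-4.25, 0.58, -0.15] [-0.01, 0.03, 7.79]
[-4.13, 1.15, -0.15] [-0.01, 0.03, 7.79]
[-3.93, 1.7, -0.15] [-0.01, 0.03, 7.79]
[-3.67, 2.22, -0.15] [-0.01, 0.03, 7.79]
[-3.33, 2.69, -0.16] [-0.01, 0.03, 7.79]
[-2.94, 3.12, -0.16] [-0.01, 0.03, 7.79]
[-2.49, 3.49, -0.16] [-0.01, 0.03, 7.79]
[-1.99, 3.79, -0.16] [-0.01, 0.03, 7.79]
[-1.46, 4.03, -0.16] [-0.01, 0.03, 7.79]
[-0.9, 4.19, -0.16] [-0.01, 0.03, 7.79]
0.775 [0.3462 0.3705 0.2443] 26.87 [ 1.  -0.   0.9]
```

```bash
python3 -m creep '{"linear":[[-4.25,0.6,-0.15],[-4.1,1.15,-0.15],[-3.9,1.7,-0.15],[-3.7,2.2,-0.15],[-3.3,2.7,-0.15]],"turn":[[0,0,7.8],[0,0,7.8],[0,0,7.8],[0,0,7.8],[0,0,7.8]],"jaw":[1,1,1,1,1]}'
python3 -m creep '{"linear":[[-2.9,3.1,-0.15],[-2.5,3.5,-0.15],[-2.0,3.8,-0.15],[-1.5,4.0,-0.15],[-0.9,4.2,-0.15]],"turn":[[0,0,7.8],[0,0,7.8],[0,0,7.8],[0,0,7.8],[0,0,7.8]],"jaw":[1,1,1,1,1]}'
python3 - <<'E'
from td import *
c=camera('wrist'); pickle.dump(c,open('wrist1.pkl','wb')); cv2.imwrite('pics/wrist1.png',c['color'])
E
```

```text
time: 1.4
eef_pos: [0.4687, 0.187, 0.2513]
tcp_rot: [[0.232, 0.973, -0.004], [0.973, -0.232, -0.004], [-0.005, -0.003, -1.0]]
force: [-0.3, 0.7, 0.5]
finger_gap: 0.0003
time: 2.02
eef_pos: [0.5864, 0.0001, 0.2578]
tcp_rot: [[0.807, 0.591, -0.006], [0.591, -0.807, -0.004], [-0.007, -0.0, -1.0]]
force: [0.1, -0.3, 0.0]
finger_gap: -0.0003
```

View pics/wrist1.png

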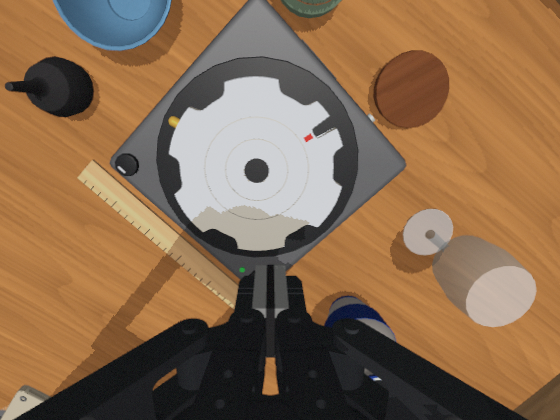

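The wrist view shows the dot at (257,170), the red mark at (308,138) and the pin at (174,122). I'll measure from these.

```bash
cat > w.py <<'E'
from td import *
import sys
def cc(mask,near,rad):
    n,l,st,ce=cv2.connectedComponentsWithStats(mask.astype(np.uint8)); b=[(st[i,4],i) for i in range(1,n) if np.hypot(*(ce[i]-near))<rad]
    return ce[max(b)[1]],max(b)[0]
def meas(c,ztop=.063,C=None):
    b,g,r=[c['color'][...,i].astype(int) for i in range(3)]
    red=(r-g>70)&(r-b>70)&(abs(b-g)<50); br=(r-b>70)&(g-b>30)
    cen=proj(c,[.59,.018,ztop])[0]
    res={}
    d,a=cc((r+g+b<180),cen,25); D=toplane(c,[d],ztop)[0]; print('dot',d.round(1),a,D.round(4))
    if C is None: C=D
    uv=np.argwhere(red)[:,::-1].astype(float); P=toplane(c,uv,ztop)-C; rr=np.hypot(P[:,0],P[:,1]); k=(rr>.045)&(rr<.066); M=P[k].mean(0); 
    sa=np.degrees(np.arctan2(M[1],M[0])); print('red n',k.sum(),'slot angle',sa.round(2))
    uv=np.argwhere(br)[:,::-1].astype(float); P=toplane(c,uv,.05)-C; rr=np.hypot(P[:,0],P[:,1]); an=np.degrees(np.arctan2(P[:,1],P[:,0])); k=(rr>.083)&(rr<.1)&(abs(an-95)<20); M=P[k].mean(0)
    if k.any():print('pin n',k.sum(),'pin angle',np.degrees(np.arctan2(M[1],M[0])).round(2),'range',an[k].min().round(1),an[k].max().round(1),'r',rr[k].mean().round(4))
if __name__=='__main__':
    n=sys.argv[1]; c=camera('wrist'); pickle.dump(c,open(n+'.pkl','wb')); cv2.imwrite(f'pics/{n}.png',c['color']); meas(c,float(sys.argv[2]) if len(sys.argv)>2 else .063)
E
python3 - <<'E'
from w import *
c=pickle.load(open('wrist1.pkl','rb')); meas(c)
b=c['color'].astype(int)
t=topdown(c,(.59,.018),.063); cv2.imwrite('pics/tdw1.png',t)
# ring circle fit at z=.042
P=cloud(c); 
m=(abs(P[...,2]-.063)<.004)&(c['color'].min(2)>140)&(np.hypot(P[...,0]-.59,P[...,1]-.018)<.1)
print(np.median(P[m],0), cv2.minEnclosingCircle(P[m][:,:2].astype(np.float32)))
E
python3 plan.py 0.59 0.018 0.26 -51 1
```

```text
dot [255.9 177.2] 58 [0.5845 0.0151 0.063 ]
red n 43 slot angle -16.09
pin n 87 pin angle 92.73 range 89.7 95.7 r 0.095
[0.59466786 0.02462643 0.0620465 ] ((0.5899468660354614, 0.018889522179961205), 0.08515191078186035)
[1.46, -1.73, -0.26] [0.14, 0.45, -3.35]
2.075 [ 0.5882 -0.0046  0.2576] -54.35 [-2.9 -3.7 -0.2]
```

View pics/tdw1.png

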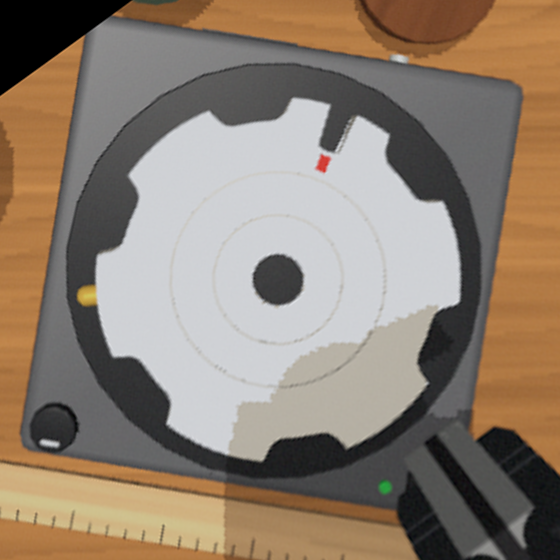

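```bash
sed -i 's/(r+g+b<180)/(r+g+b<255)\&(np.hypot(*np.moveaxis(np.stack(np.meshgrid(np.arange(560),np.arange(420)),-1)-cen,-1,0))<40)/' w.py
python3 - <<'E'
from w import *
c=pickle.load(open('wrist1.pkl','rb')); meas(c); print(); meas(c,C=np.array([.59,.0189,.063]))
E
python3 plan.py 0.645 -0.055 0.11 -51.3 3
```

```text
dot [256.1 170.2] 428 [0.5902 0.019  0.063 ]
red n 43 slot angle -21.33
pin n 87 pin angle 96.44 range 93.4 99.6 r 0.0916

dot [256.1 170.2] 428 [0.5902 0.019  0.063 ]
red n 43 slot angle -21.2
pin n 87 pin angle 96.3 range 93.3 99.5 r 0.0916
[0.6, 2.46, 4.92] [0.05, 0.15, -1.02]
[0.54, 2.47, 4.92] [0.05, 0.15, -1.02]
[0.48, 2.48, 4.92] [0.05, 0.15, -1.02]
2.075 [ 0.5882 -0.0046  0.2576] -54.35 [-2.9 -3.7 -0.2]
```

```bash
python3 -m creep '{"linear":[[0.6,2.2,4.9],[0.6,2.2,4.9],[0.6,2.2,4.9]],"turn":[[0.05,0.15,-1],[0.05,0.15,-1],[0.05,0.15,-1]],"jaw":[1,1,1]}'
python3 -m creep '{"linear":[[0,0,0]],"turn":[[0,0,0]],"jaw":[1]}'
python3 plan.py 0.6444 -0.0489 0.09 -51.3 1
```

```text
time: 2.45
eef_pos: [0.6471, -0.05, 0.1132]
tcp_rot: [[0.781, 0.625, 0.011], [0.625, -0.781, -0.001], [0.008, 0.008, -1.0]]
force: [0.7, -0.5, -0.7]
finger_gap: -0.0
time: 2.58
eef_pos: [0.6435, -0.0503, 0.1063]
tcp_rot: [[0.781, 0.624, 0.0], [0.624, -0.781, 0.001], [0.001, -0.0, -1.0]]
force: [-0.8, 0.2, -0.7]
finger_gap: -0.0001
[0.16, -0.05, 1.63] [-0.02, -0.04, -0.08]
2.575 [ 0.6435 -0.0503  0.1063] -51.38 [-0.8  0.2 -0.7]
```

```bash
python3 -m creep '{"linear":[[0.15,0,1.6],[0,0,0]],"turn":[[0,0,0],[0,0,0]],"jaw":[1,1]}'
python3 plan.py 0.6444 -0.0489 0.065 -51.3 2
python3 w.py wrist2
python3 - <<'E'
from h import *
cv2.imwrite('pics/scene2.png',cv2.resize(camera('scene')['color'][110:300,160:410],(750,570)))
E
```

```text
time: 2.82
eef_pos: [0.6455, -0.0485, 0.0919]
tcp_rot: [[0.781, 0.625, 0.003], [0.625, -0.781, 0.001], [0.003, 0.001, -1.0]]
force: [0.2, 0.4, -0.7]
finger_gap: 0.0001
[-0.06, -0.02, 1.35] [0.04, -0.07, -0.03]
[-0.06, -0.02, 1.35] [0.04, -0.07, -0.03]
2.825 [ 0.6455 -0.0485  0.0919] -51.35 [ 0.2  0.4 -0.7]
dot [103.3 266.2] 1384 [0.5906 0.0189 0.063 ]
red n 152 slot angle -21.4w.py:15: RuntimeWarning: Mean of empty slice.
  uv=np.argwhere(br)[:,::-1].astype(float); P=toplane(c,uv,.05)-C; rr=np.hypot(P[:,0],P[:,1]); an=np.degrees(np.arctan2(P[:,1],P[:,0])); k=(rr>.083)&(rr<.1)&(abs(an-95)<20); M=P[k].mean(0)
  ret = um.true_divide(
```

View pics/wrist2.png

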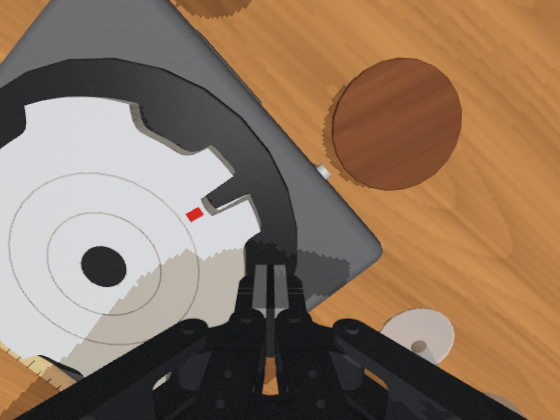

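View pics/scene2.png

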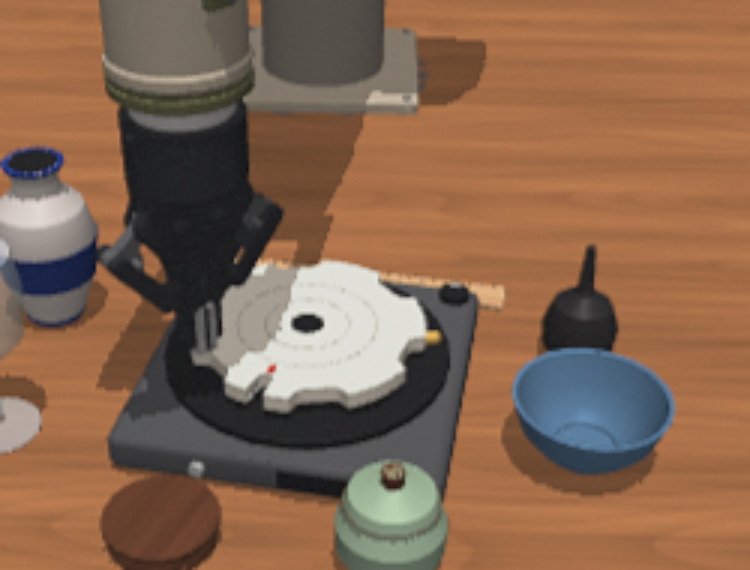

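```bash
python3 - <<'E'
from h import *
import pickle
c=pickle.load(open('wrist2.pkl','rb')); P=cloud(c); s=state()
Q=(P-s['eef_pos'])@s['tcp_rot']
m=(c['color'].max(2)<90)&(P[...,2]>.075)&(c['depth']>0)
q=Q[m]; 
for a in range(10,-80,-6):
    k=(q[:,2]<=a/1e3)&(q[:,2]>(a-6)/1e3)
    if k.any(): print(a,k.sum(),(q[k].min(0)*1e3).round(0),(q[k].max(0)*1e3).round(0))
E
```

```text
10 229 [  5. -14.   4.] [11. 12. 10.]
4 373 [  5. -15.  -2.] [10. 12.  4.]
-2 431 [  4. -15.  -8.] [11. 12. -2.]
-8 493 [  5. -15. -14.] [11. 12. -8.]
-14 432 [  5. -14. -20.] [ 11.  12. -14.]
-20 643 [-12. -17. -26.] [ 12.  15. -20.]
-26 1152 [-10. -31. -32.] [ 13.  30. -26.]
-32 2628 [-11. -36. -38.] [ 14.  35. -32.]
-38 5718 [-12. -41. -44.] [ 13.  39. -38.]
-44 3525 [-12. -45. -50.] [ 16.  44. -44.]
-50 4701 [-11. -51. -56.] [ 17.  49. -50.]
-56 6186 [ -4. -55. -62.] [ 17.  54. -56.]
-62 6819 [  2. -61. -68.] [ 18.  59. -62.]
-68 2886 [ 10. -62. -74.] [ 18.  59. -68.]
-74 1 [ 18. -12. -74.] [ 18. -12. -74.]
```

```bash
python3 -m creep '{"linear":[[-0.05,0.25,1.3],[-0.05,0,1.3],[0,0,0]],"turn":[[0,0,0],[0,0,0],[0,0,0]],"jaw":[1,1,1]}'
cat > pol.py <<'E'
from h import *
s=state(); p=s['eef_pos']-[.590,.019,0]; R=s['tcp_rot']
print('t',round(s['time'],2),'R',np.hypot(*p[:2]).round(4),'ang',np.degrees(np.arctan2(p[1],p[0])).round(2),'z',p[2].round(4),'yaw',np.degrees(np.arctan2(R[1,1],R[0,1])).round(2),'F',s['force'].round(1),'tilt',R[:,2].round(3))
E
python3 pol.py
```

```text
time: 3.3
eef_pos: [0.65, -0.0513, 0.0702]
tcp_rot: [[0.78, 0.625, 0.012], [0.625, -0.78, -0.001], [0.009, 0.008, -1.0]]
force: [-1.1, 0.6, 0.1]
finger_gap: -0.0002
t 3.3 R 0.0925 ang -49.52 z 0.0702 yaw -51.31 F [-1.1  0.6  0.1] tilt [ 0.012 -0.001 -1.   ]
```

```bash
python3 -m creep '{"linear":[[0,0,0]],"turn":[[0,0,0]],"jaw":[1]}';python3 pol.py; python3 plan.py .6463 -.0512 .065 -51.3 1
```

```text
time: 3.42
eef_pos: [0.65, -0.0513, 0.0702]
tcp_rot: [[0.78, 0.625, 0.012], [0.625, -0.78, -0.001], [0.009, 0.008, -1.0]]
force: [-0.4, 0.2, 0.2]
finger_gap: 0.0001
t 3.42 R 0.0925 ang -49.52 z 0.0702 yaw -51.31 F [-0.4  0.2  0.2] tilt [ 0.012 -0.001 -1.   ]
[-0.29, -0.25, 0.51] [0.48, -0.52, -0.0]
3.425 [ 0.65   -0.0513  0.0702] -51.31 [-0.4  0.2  0.2]
```

```bash
python3 -m creep '{"linear":[[-0.3,-0.25,0.5],[0,0,0]],"turn":[[0.5,-0.5,0],[0,0,0]],"jaw":[1,1]}';python3 pol.py; python3 plan.py .6463 -.0512 .065 -51.3 1
```

```text
time: 3.68
eef_pos: [0.646, -0.0513, 0.065]
tcp_rot: [[0.78, 0.625, -0.001], [0.625, -0.78, 0.001], [-0.0, -0.001, -1.0]]
force: [-0.1, 0.4, -0.1]
finger_gap: 0.0
t 3.67 R 0.0899 ang -51.48 z 0.065 yaw -51.3 F [-0.1  0.4 -0.1] tilt [-0.001  0.001 -1.   ]
[0.03, 0.01, -0.0] [-0.05, 0.02, -0.0]
3.675 [ 0.646  -0.0513  0.065 ] -51.3 [-0.1  0.4 -0.1]
```

```bash
python3 -m creep '{"linear":[[0.6,0,0],[0.8,-0.05,0],[0.95,-0.05,0],[0.95,-0.05,0],[0.95,-0.05,0]],"turn":[[0,0,-4],[0,0,-5],[0,0,-6],[0,0,-6],[0,0,-6]],"jaw":[1,1,1,1,1]}';python3 pol.py; python3 w.py wrist3
```

```text
time: 4.3
eef_pos: [0.672, -0.0186, 0.0652]
tcp_rot: [[0.4, 0.916, -0.001], [0.916, -0.4, -0.001], [-0.001, -0.001, -1.0]]
force: [-0.8, -0.1, 0.0]
finger_gap: -0.0003
t 4.3 R 0.0902 ang -24.6 z 0.0652 yaw -23.58 F [-0.8 -0.1  0. ] tilt [-0.001 -0.001 -1.   ]
dot [ 69.1 287.5] 1871 [0.5906 0.0193 0.063 ]
red n 189 slot angle -0.81w.py:15: RuntimeWarning: Mean of empty slice.
  uv=np.argwhere(br)[:,::-1].astype(float); P=toplane(c,uv,.05)-C; rr=np.hypot(P[:,0],P[:,1]); an=np.degrees(np.arctan2(P[:,1],P[:,0])); k=(rr>.083)&(rr<.1)&(abs(an-95)<20); M=P[k].mean(0)
  ret = um.true_divide(
```

```bash
python3 -m creep '{"linear":[[0.95,-0.05,0],[0.95,-0.05,0],[0.95,-0.05,0],[0.95,-0.05,0],[0.95,-0.05,0]],"turn":[[0,0,-6],[0,0,-6],[0,0,-6],[0,0,-6],[0,0,-6]],"jaw":[1,1,1,1,1]}';python3 pol.py; python3 w.py wrist4 2>/dev/null
```

```text
time: 4.97
eef_pos: [0.6797, 0.0282, 0.0655]
tcp_rot: [[-0.124, 0.992, 0.0], [0.992, 0.124, -0.002], [-0.002, -0.0, -1.0]]
force: [0.5, -0.5, -1.5]
finger_gap: -0.0002
t 4.97 R 0.0902 ang 5.86 z 0.0655 yaw 7.1 F [ 0.5 -0.5 -1.5] tilt [ 0.    -0.002 -1.   ]
dot [ 69.1 286.1] 1872 [0.5902 0.0196 0.063 ]
red n 187 slot angle 29.45
pin n 769 pin angle 95.43 range 91.8 98.8 r 0.0902
```

```bash
python3 -m creep '{"linear":[[0.95,-0.05,0],[0.95,-0.05,0],[0.95,-0.05,0],[0.95,-0.05,0],[0.95,-0.05,0]],"turn":[[0,0,-6],[0,0,-6],[0,0,-6],[0,0,-6],[0,0,-6]],"jaw":[1,1,1,1,1]}';python3 pol.py; python3 w.py wrist5 2>/dev/null
```

```text
time: 5.65
eef_pos: [0.6625, 0.0718, 0.0662]
tcp_rot: [[-0.607, 0.795, 0.003], [0.795, 0.607, -0.002], [-0.003, 0.001, -1.0]]
force: [1.4, -0.3, -1.2]
finger_gap: 0.0
t 5.65 R 0.0897 ang 36.09 z 0.0662 yaw 37.36 F [ 1.4 -0.3 -1.2] tilt [ 0.003 -0.002 -1.   ]
dot [ 70.9 284.9] 1860 [0.5898 0.0196 0.063 ]
red n 188 slot angle 59.71
pin n 790 pin angle 96.39 range 93.2 99.5 r 0.09
```

View pics/wrist5.png

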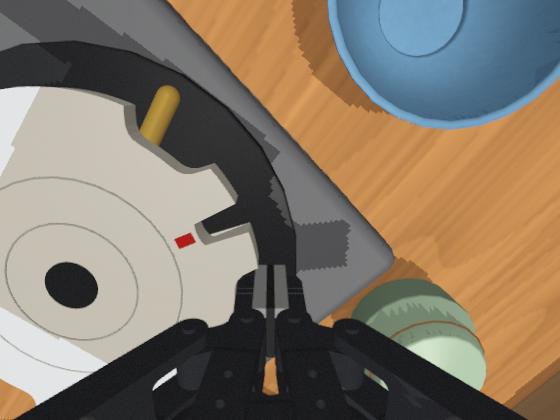

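```bash
python3 -m creep '{"linear":[[0.95,-0.05,0.03],[0.95,-0.05,0.03],[0.95,-0.05,0.03],[0.95,-0.05,0],[0.95,-0.05,0]],"turn":[[0,0,-6],[0,0,-6],[0,0,-6],[0,0,-6],[0,0,-6]],"jaw":[1,1,1,1,1]}';python3 pol.py; python3 w.py wrist6 2>/dev/null
```

```text
time: 6.32
eef_pos: [0.626, 0.1005, 0.0667]
tcp_rot: [[-0.922, 0.386, 0.007], [0.386, 0.923, -0.001], [-0.007, 0.002, -1.0]]
force: [0.4, 0.4, -0.3]
finger_gap: -0.0002
t 6.33 R 0.0891 ang 66.13 z 0.0667 yaw 67.29 F [ 0.4  0.4 -0.3] tilt [ 0.007 -0.001 -1.   ]
dot [ 73.3 284.4] 1837 [0.5894 0.0195 0.063 ]
red n 183 slot angle 89.84
pin n 588 pin angle 97.6 range 94.5 100.7 r 0.0905
```

View pics/wrist6.png

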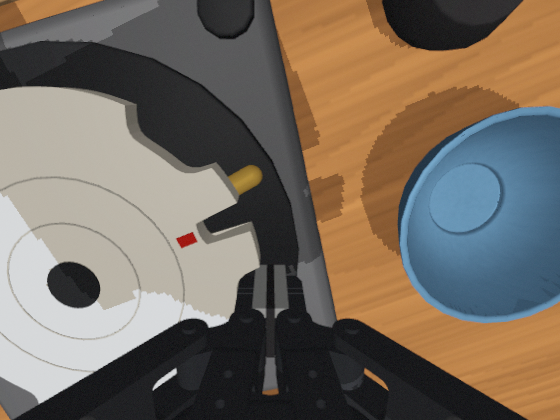

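```bash
python3 -m creep '{"linear":[[0.5,-0.02,0.05],[0.45,-0.02,0.05],[0,0,0]],"turn":[[0,0,-3],[0,0,-3],[0,0,0]],"jaw":[1,1,1]}';python3 pol.py; python3 w.py wrist7 2>/dev/null
```

```text
time: 6.75
eef_pos: [0.6169, 0.1032, 0.0663]
tcp_rot: [[-0.956, 0.294, 0.008], [0.294, 0.956, -0.001], [-0.008, 0.001, -1.0]]
force: [0.0, -0.3, -0.4]
finger_gap: 0.0001
t 6.75 R 0.0884 ang 72.26 z 0.0663 yaw 72.92 F [ 0.  -0.3 -0.4] tilt [ 0.008 -0.001 -1.   ]
dot [ 74.8 286.3] 1825 [0.5893 0.0195 0.063 ]
red n 187 slot angle 96.6
pin n 618 pin angle 97.81 range 94.5 101.0 r 0.0899
```

View pics/wrist7.png

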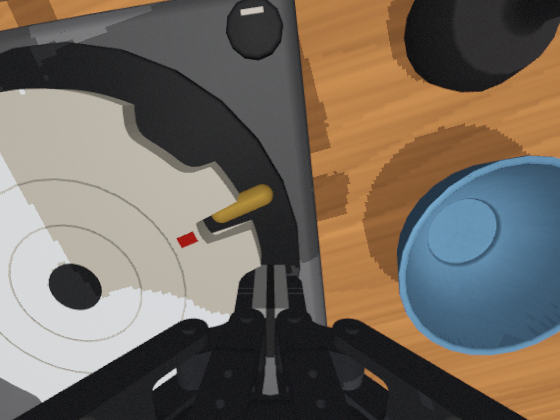

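```bash
cat > ov.py <<'E'
from w import *
def pinpts(C,a):
    out=[]
    for r in np.linspace(.067,.098,40):
        for ph in np.linspace(0,np.pi,25):
            hw=.005 if r<.093 else np.sqrt(max(0,.005**2-(r-.093)**2))
            for zz in [.045+.005*np.sin(ph)]+([.042] if ph in(0,np.pi) else []):
                out.append((r,hw*np.cos(ph),zz if r<.093 else .042+(zz-.042)))
    o=np.array(out);t=np.radians(a);c,s=np.cos(t),np.sin(t)
    return np.c_[C[0]+o[:,0]*c-o[:,1]*s,C[1]+o[:,0]*s+o[:,1]*c,o[:,2]]
def sil(c,C,a):
    return cv2.convexHull(proj(c,pinpts(C,a)).astype(np.float32))
def slotpts(C,a,z,w=.00675):
    t=np.radians(a);cc_,s=np.cos(t),np.sin(t); o=[(.0848,w),(.064,w),(.064,-w),(.0848,-w)]
    return np.array([[C[0]+r*cc_-y*s,C[1]+r*s+y*cc_,z] for r,y in o])
def brass(c):
    b,g,r=[c['color'][...,i].astype(int) for i in range(3)]; return ((r-b>50)&(g-b>20))
def show(c,C,pa,sa,crop,name,ztop=.063,f=6):
    x0,y0,x1,y1=crop; im=cv2.resize(c['color'][y0:y1,x0:x1],None,fx=f,fy=f,interpolation=cv2.INTER_CUBIC)
    T=lambda p:((p.reshape(-1,2)-[x0,y0]+.5)*f).astype(np.int32)
    cv2.polylines(im,[T(sil(c,C,pa))],True,(0,255,0),1)
    for z,col in((ztop,(255,0,255)),(ztop-.012,(255,255,0))): cv2.polylines(im,[T(proj(c,slotpts(C,sa,z)))],False,col,1)
    cv2.imwrite(name,im)
E
python3 - <<'E'
from ov import *
for n in('wrist4','wrist5','wrist6','wrist7'):
    c=pickle.load(open(n+'.pkl','rb'))
    cen=proj(c,[.59,.019,.063])[0]
    b,g,r=[c['color'][...,i].astype(int) for i in range(3)]
    yy,xx=np.mgrid[:420,:560]
    d,_=cc((r+g+b<255)&(np.hypot(xx-cen[0],yy-cen[1])<40),cen,25); C=toplane(c,[d],.063)[0]
    B=brass(c); near=cv2.fillConvexPoly(np.zeros((420,560),np.uint8),cv2.convexHull(np.vstack([sil(c,C,85),sil(c,C,108)])).astype(np.int32),1)>0
    B&=near
    res=[]
    for a in np.arange(92,102,.25):
        S=cv2.fillConvexPoly(np.zeros((420,560),np.uint8),sil(c,C,a).round().astype(np.int32),1)>0
        # only compare outside rim radius: brass outside S counts, and S pixels beyond r=.088 not brass
        P=toplane(c,np.c_[xx.ravel(),yy.ravel()],.05)-C; far=(np.hypot(P[:,0],P[:,1])>.087).reshape(420,560)
        res.append((int((B&~S).sum()+(S&far&~B).sum()),a))
    print(n,C.round(4),B.sum(),sorted(res)[:4])
    if n=='wrist7': show(c,C,sorted(res)[0][1],96.6,(170,160,300,260),'pics/ov7.png')
E
```

```text
wrist4 [0.5902 0.0196 0.063 ] 812 [(186, np.float64(97.75)), (188, np.float64(97.25)), (189, np.float64(97.5)), (192, np.float64(97.0))]
wrist5 [0.5898 0.0196 0.063 ] 1363 [(144, np.float64(97.0)), (155, np.float64(97.5)), (158, np.float64(97.25)), (178, np.float64(96.75))]
wrist6 [0.5894 0.0195 0.063 ] 625 [(106, np.float64(97.0)), (112, np.float64(96.75)), (118, np.float64(97.25)), (132, np.float64(96.5))]
wrist7 [0.5893 0.0195 0.063 ] 1069 [(113, np.float64(96.75)), (119, np.float64(96.5)), (119, np.float64(97.0)), (129, np.float64(97.25))]
```

View pics/ov7.png

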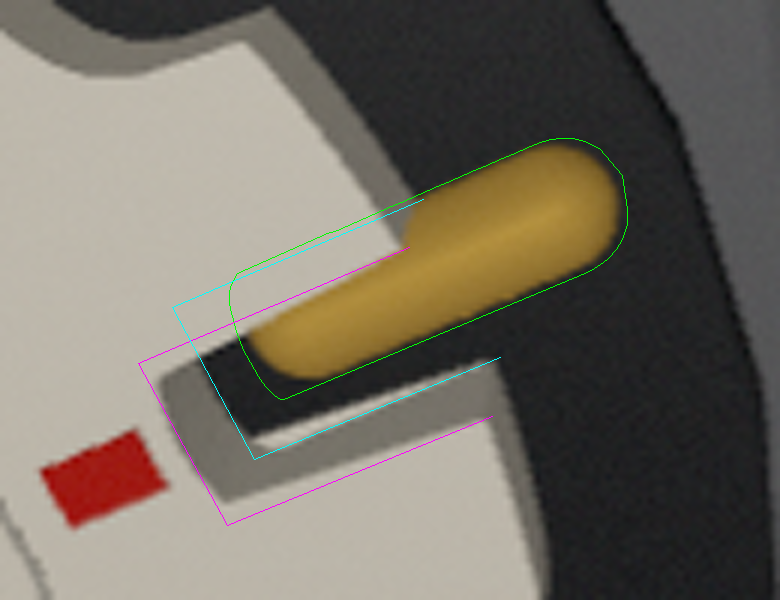

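```bash
python3 -m creep '{"linear":[[-0.5,0.1,0],[0,0,0],[0,0,-2.5],[0,0,-2.5],[0,0,0]],"turn":[[0,0.3,0],[0,0,0],[0,0,0],[0,0,0],[0,0,0]],"jaw":[1,1,1,1,1]}';python3 pol.py; python3 w.py wrist8 2>/dev/null; python3 plan.py .59 .019 .1 73 3
```

```text
time: 7.42
eef_pos: [0.6229, 0.1016, 0.1166]
tcp_rot: [[-0.954, 0.301, 0.001], [0.301, 0.954, 0.0], [-0.001, 0.001, -1.0]]
force: [0.0, 0.6, 0.2]
finger_gap: 0.0
t 7.42 R 0.0889 ang 68.3 z 0.1166 yaw 72.46 F [0.  0.6 0.2] tilt [ 0.001  0.    -1.   ]
dot [118.5 233.1] 1158 [0.5895 0.0193 0.063 ]
red n 120 slot angle 96.57
pin n 367 pin angle 97.52 range 94.4 100.5 r 0.0899
[0.18, -2.94, 0.5] [-0.01, -0.03, -0.18]
[0.19, -2.94, 0.5] [-0.01, -0.03, -0.18]
[0.2, -2.94, 0.5] [-0.01, -0.03, -0.18]
7.475 [0.6219 0.1015 0.115 ] 72.46 [-0.9 -0.5  0.4]
```

Platter still at 96.6°. Move over the middle.

```bash
python3 -m creep '{"linear":[[0.2,-2.9,0.5],[0.2,-2.9,0.5],[0.2,-2.9,0.5],[0,0,0]],"turn":[[0,0,0],[0,0,0],[0,0,0],[0,0,0]],"jaw":[1,1,1,1]}';python3 pol.py; python3 plan.py .59 .019 .08 73 2
```

```text
time: 7.98
eef_pos: [0.5859, 0.0188, 0.093]
tcp_rot: [[-0.953, 0.302, -0.009], [0.302, 0.953, 0.0], [0.009, -0.002, -1.0]]
force: [0.2, 0.3, -0.7]
finger_gap: 0.0002
t 7.97 R 0.0041 ang -176.9 z 0.093 yaw 72.44 F [ 0.2  0.3 -0.7] tilt [-0.009  0.    -1.   ]
[-0.2, 0.07, 0.65] [-0.06, -0.25, -0.28]
[-0.19, 0.07, 0.65] [-0.06, -0.25, -0.28]
7.975 [0.5859 0.0188 0.093 ] 72.44 [ 0.2  0.3 -0.7]
```

```bash
python3 -m creep '{"linear":[[-0.2,0.05,0.6],[-0.2,0.05,0.6],[0,0,0]],"turn":[[0,-0.25,0],[0,-0.25,0],[0,0,0]],"jaw":[1,1,1]}';python3 pol.py; python3 plan.py .59 .019 .073 72.4 1; python3 w.py wrist9 2>/dev/null
```

```text
time: 8.35
eef_pos: [0.5899, 0.0202, 0.0783]
tcp_rot: [[-0.954, 0.301, -0.002], [0.301, 0.954, -0.002], [0.001, -0.002, -1.0]]
force: [0.3, 0.4, 0.1]
finger_gap: 0.0004
t 8.35 R 0.0012 ang 96.16 z 0.0783 yaw 72.47 F [0.3 0.4 0.1] tilt [-0.002 -0.002 -1.   ]
[-0.05, -0.11, 0.53] [-0.12, -0.08, 0.07]
8.35 [0.5899 0.0202 0.0783] 72.47 [0.3 0.4 0.1]
dot [267.9 287.2] 2980 [0.5949 0.0174 0.063 ]
red n 165 slot angle 101.73
pin n 349 pin angle 101.01 range 98.5 104.6 r 0.0923
```

View pics/wrist9.png

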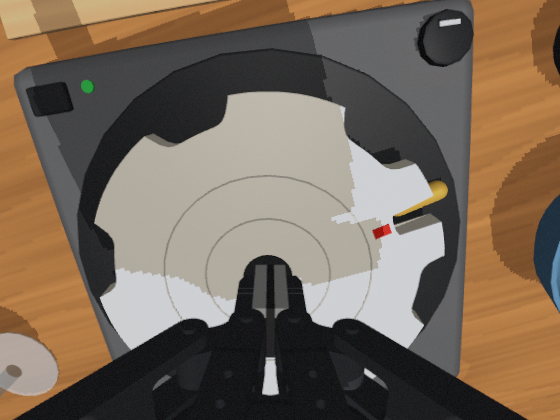

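```bash
python3 -m creep '{"linear":[[-0.05,-0.1,0.3],[0,0,0.2],[0,0,0.1]],"turn":[[0,0,0],[0,0,0],[0,0,0]],"jaw":[1,1,1]}';python3 pol.py
```

```text
time: 8.78
eef_pos: [0.5908, 0.0196, 0.0736]
tcp_rot: [[-0.954, 0.3, -0.001], [0.3, 0.954, -0.002], [0.0, -0.002, -1.0]]
force: [-4.8, -0.5, 6.3]
finger_gap: 0.0
t 8.78 R 0.001 ang 36.83 z 0.0736 yaw 72.53 F [-4.8 -0.5  6.3] tilt [-0.001 -0.002 -1.   ]
```

Contact made (6 N up). Now pressing gently.

```bash
python3 -m creep '{"linear":[[0,0,0.2],[0,0,0.2]],"turn":[[0,0,0],[0,0,0]],"jaw":[1,1]}';python3 pol.py;python3 -m creep '{"linear":[[0,0,0.2],[0,0,0.2]],"turn":[[0,0,0],[0,0,0]],"jaw":[1,1]}';python3 pol.py
```

```text
time: 9.02
eef_pos: [0.5908, 0.0196, 0.0711]
tcp_rot: [[-0.954, 0.3, -0.001], [0.3, 0.954, -0.002], [0.0, -0.002, -1.0]]
force: [-4.2, -0.5, 5.7]
finger_gap: -0.0001
t 9.03 R 0.001 ang 37.48 z 0.0711 yaw 72.53 F [-4.2 -0.5  5.7] tilt [-0.001 -0.002 -1.   ]
time: 9.28
eef_pos: [0.5908, 0.0196, 0.0686]
tcp_rot: [[-0.954, 0.3, -0.001], [0.3, 0.954, -0.002], [0.0, -0.002, -1.0]]
force: [-4.4, -0.2, 5.5]
finger_gap: 0.0001
t 9.28 R 0.001 ang 35.64 z 0.0686 yaw 72.53 F [-4.4 -0.2  5.5] tilt [-0.001 -0.002 -1.   ]
```

```bash
python3 -m creep '{"linear":[[0,0,0.2],[0,0,0.2]],"turn":[[0,0,0],[0,0,0]],"jaw":[1,1]}';python3 pol.py;python3 -m creep '{"linear":[[0,0,0.15]],"turn":[[0,0,0]],"jaw":[1]}';python3 pol.py
```

```text
time: 9.52
eef_pos: [0.5908, 0.0196, 0.0662]
tcp_rot: [[-0.954, 0.3, -0.001], [0.3, 0.954, -0.002], [0.0, -0.002, -1.0]]
force: [-4.5, -0.7, 6.4]
finger_gap: -0.0001
t 9.53 R 0.001 ang 36.48 z 0.0662 yaw 72.53 F [-4.5 -0.7  6.4] tilt [-0.001 -0.002 -1.   ]
time: 9.65
eef_pos: [0.5909, 0.0196, 0.066]
tcp_rot: [[-0.954, 0.3, -0.001], [0.3, 0.954, -0.002], [0.0, -0.002, -1.0]]
force: [-9.0, 0.3, 14.5]
finger_gap: 0.0002
t 9.65 R 0.0011 ang 34.87 z 0.066 yaw 72.53 F [-9.   0.3 14.5] tilt [-0.001 -0.002 -1.   ]
```

```bash
python3 -m creep '{"linear":[[0,0,0.15]],"turn":[[0,0,0]],"jaw":[1]}';python3 pol.py;python3 -m creep '{"linear":[[0,0,-0.5],[0,0,-2],[0,0,-4],[0,0,-5],[0,0,0]],"turn":[[0,0,0],[0,0,0],[0,0,0],[0,0,0],[0,0,0]],"jaw":[1,1,1,1,1]}';python3 pol.py
```

```text
time: 9.78
eef_pos: [0.5909, 0.0196, 0.066]
tcp_rot: [[-0.954, 0.3, -0.001], [0.3, 0.954, -0.002], [0.0, -0.002, -1.0]]
force: [-7.8, 0.3, 14.0]
finger_gap: 0.0002
t 9.78 R 0.0011 ang 36.03 z 0.066 yaw 72.53 F [-7.8  0.3 14. ] tilt [-0.001 -0.002 -1.   ]
time: 10.4
eef_pos: [0.5919, 0.0198, 0.1892]
tcp_rot: [[-0.954, 0.3, 0.003], [0.3, 0.954, -0.002], [-0.003, -0.001, -1.0]]
force: [0.9, 0.0, 0.1]
finger_gap: 0.0002
t 10.4 R 0.002 ang 22.53 z 0.1892 yaw 72.52 F [0.9 0.  0.1] tilt [ 0.003 -0.002 -1.   ]
```

```bash
python3 w.py wrist10 .055 2>/dev/null
python3 - <<'E'
from td import *
for n in('wrist','scene'):
    c=camera(n); P=cloud(c); rr=np.hypot(P[...,0]-.59,P[...,1]-.019); m=(rr<.06)&(rr>.02)&(c['color'].min(2)>110)&(P[...,2]<.08)
    print(n,m.sum(),np.median(P[m],0))
    if n=='scene': cv2.imwrite('pics/scene10.png',c['color'])
E
```

```text
dot [268.4 200.8] 596 [0.5896 0.0189 0.055 ]
red n 60 slot angle 96.66
pin n 188 pin angle 97.74 range 94.6 100.9 r 0.0895
wrist 14660 [0.58365363 0.02136276 0.05412945]
scene 1273 [0.59487527 0.01916793 0.05409754]
```

View pics/wrist10.png

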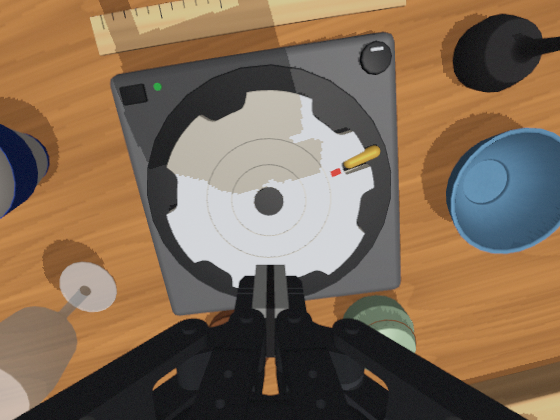

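View pics/scene10.png

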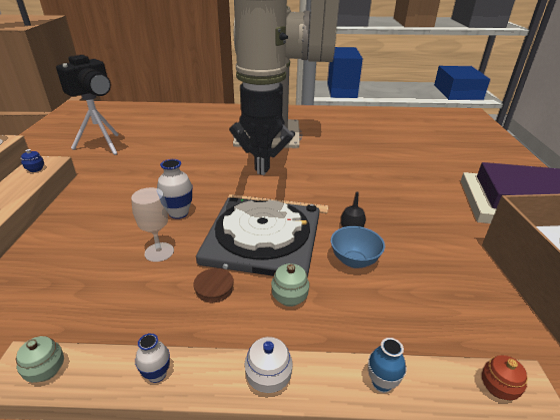

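The wrist view shows the pin lying in the slot at (362,158). Depth puts the platter top at 54.1 mm, down from 62.1 mm, so it dropped 8 mm. The bystanders sit at the same pixels as in the first scene picture.

```bash
python3 -c "
from cell import *
print(state()['force'],state()['qvel'].round(3)); print(finish_job())"
```

```text
[-0.58294099  0.03954582 -0.20725179] [ 0.     0.024  0.028  0.    -0.003  0.001]
the job is handed in; nothing more can be done
None
```

The platter is home on its stop with the slot over the drive pin, and the job is handed in at about 10.5 s.

I put the closed fingertips in the scallop 30° clockwise of the slot and turned the platter about 118° anticlockwise. The slot measured 96.6° against 96.9° for the pin. I then backed off, lifted clear and pressed on the middle with about 6 N until it stopped. The final push on the stop read about 14 N upward and 8–9 N sideways.

- **Depth:** both the wrist and scene cameras put the platter's top at 54.1 mm. Before pressing they read about 62.1 mm, so it dropped 8 mm, which is the full travel. The fingertip height at the stop agrees.
- **Alignment:** the last wrist picture shows the pin lying in the slot. A cruder reading of the visible brass put the pin at 97.7° instead of 96.9°. That is about 1 mm at the pin, within the 3 mm that the pin centres itself.
- **Bystanders:** nothing around the turntable looked moved in the last scene picture, compared by eye with the first one.
- **Arm:** it was about 12 cm above the platter and touching nothing when I handed in.

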